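# Load the additive tins into the gravity-feed rack

## Robot

A 6-joint arm with a two-finger parallel gripper is mounted at the origin on the work surface. World frame = base frame: x ahead of the robot, y to its left, z up, the work surface at z = 0. Lengths are in mm, angles in rad, forces in N, time in s.
With the tool pointing down it reaches from about 275 to 1000 mm from the base axis. Payload 8.4 kg.
Tool frame: the origin (TCP) lies between the finger pads; the fingertips stand 22 mm ahead of it and the grasp point (between the pads) lies 3 mm ahead of it; z points along the fingers, y is the line along which they close (so a half turn about z gives the same grasp; the last joint's range is limited). The gripper opens to 85 mm and grips with 20 to 120 N. Pads are 22 mm wide; open, the fingers measure 114 mm over their backs; the gripper's body (76 mm by 85 mm) begins 54 mm behind the grasp point. The pads swing forward as they close: fully open they stand 13 mm farther back than shut.
Start: joints at [1.117, 0.353, 1.633, -0, 1.155, -0.002], TCP at [272.865, 562.292, 253.281] pointing down, gripper open.
Joint ranges: [-2.63, 2.63], [-0.92, 2.1], [0.06, 2.66], [-1.3, 4.44], [0, 2.69], [-3.02, 3.02]. Speed limits (rad/s): [2.22, 2.22, 2.79, 3.14, 3.14, 3.14].

## Interface

Orientations are given as [roll, pitch, yaw] about the fixed x, y, z axes, in that order (R = Rz(yaw) Ry(pitch) Rx(roll)).
In Python, from rig import r, grab_frame gives the robot as it stands.
- The arm moves only by the shell command python3 -m inch 'ROWS' [FORCE]. ROWS is JSON, a list of rows, each a list of 7 numbers: the turn, a rotation vector about the tool's x, y, z as a fraction of full scale, then the shift along the tool's x, y, z as a fraction of full scale, then the closure, from 0 (fully open) to 1 (shut). In form: [[rx, ry, rz, dx, dy, dz, fingers], ...]. A call has 1 to 8 rows; each row shifts and turns the commanded pose from where the row before left it, along the tool's axes as they then stand; what a row does not reach is not made up. Full scale, the value 1, is 2.5 cm for a shift and pi rad for a turn. A row lasts 1/12 s, in which the tool goes at most 41.7 mm and 7.16 degrees, less where a joint would pass 70% of its speed; a pose out of reach is approached as far as the arm can. A call with a number of a shift or a turn outside -1 to 1 is refused whole. A call with a gripper value outside its range is refused whole. The fingers move at their own pace and stop on an object; FORCE is the grip in N (left out, the last holds). Time passes only in rows, so rows that do not move let the fingers close. It gives the time, the measured TCP pose, the force, the opening and the grip force at its end, in the units of the state.
- r.sense(): the state, without advancing time (a new reading comes with each control period).
- grab_frame(name): name is "side" or "top" or "wrist"; returns a dict with "pixels" (400x640x3 uint8, red, green, blue), "z_map" (400x640 float32, mm along the optical axis (not along the pixel's ray), 0 where there is no reading), "vertical_fov" (degrees; the focal length in pixels is half the picture's height over the tangent of half this angle, whatever the lens; pixels are square), "cx", "cy" (the principal point, pixels), "cam_to_world" (4x4, takes a point from camera to world coordinates). Camera axes: x right, y down, z forward; pixel columns grow to the right and rows downward; lengths in mm; the calibration is good to about 2 mm. The wrist camera is an equidistant fisheye: a pixel r from the principal point sees the ray r / f radians off the axis. A picture is of the moment at which its call begins.
- r.sign_off(): hands the job in; it is judged then, once.
The state is a dict: "clock": time; "qpos": joint angles; "qvel": joint speeds; "joint_efforts": joint torques, N m; "eef_pos": TCP position; "tcp_rot": TCP orientation; "contact_force": force on the tool from outside, world axes, zero at the start; "wrist_torque": the same for the moment, N m; "opening": opening from 0.0 (shut) to 1.0 (fully open); "grasp_force": force on a finger pad.
Only numpy, scipy, OpenCV 4.12 (cv2) and the standard library are available. Lean on these libraries where they do the work, as an engineer would, in place of code of your own. Each camera call takes 0.05 s, during which the arm holds its last target. There are 200 camera calls.

## Task

Load the three tins lying on the bench into the empty, wider lane of the gravity-feed rack, one at a time through the loading opening at its rear, so that they will come out at the front in the order the vat takes them: the large tin of filler first, then the medium tin of size, then the small tin of pigment. Lay each tin squarely across the runners and set it down before letting go, rather than dropping it in, so that it rolls down and comes to rest against the front stop or the tin ahead of it. Leave the jars in the other lane and everything else on the bench where they are.

Things in the scene. Friction and masses are not known exactly. Their poses are not given: they have to be found in the camera images.
- tin_large: bare tinplate lever-lid tin, the large of three, lying on its side on the bench at the start: a plain cylinder 64 mm in diameter and 100 mm long, 238 to 476 g. Origin at the middle of the tin; its y axis is the tin's long axis (horizontal), x and z turn with it as it rolls. It rolls if nudged.
- tin_medium: bare tinplate lever-lid tin, the medium of three, lying on its side on the bench at the start: a plain cylinder 54 mm in diameter and 100 mm long, 175 to 350 g. Origin at the middle of the tin; its y axis is the tin's long axis (horizontal), x and z turn with it as it rolls. It rolls if nudged.
- tin_small: bare tinplate lever-lid tin, the small of three, lying on its side on the bench at the start: a plain cylinder 44 mm in diameter and 100 mm long, 119 to 238 g. Origin at the middle of the tin; its y axis is the tin's long axis (horizontal), x and z turn with it as it rolls. It rolls if nudged.
- lane: the rack's empty wide lane. Origin at the middle of its floor, at the inner face of the front stop; x runs up the lane to the rear (12 degrees uphill, away from the robot), y across it to the left, z square to the sloping floor. Floor: z = 0, 370 mm long, two 22 mm runner strips at y = -34 and +34 mm. Side panels: inner faces at y = -55 and +55 mm, 3 mm thick, 43 mm high. Front stop 26 mm high
- lane_mouth (a point): middle of the loading opening, on the wide lane's floor 285 mm up from the front stop; axes as lane. The opening is 170 mm long (85 mm each way along x), ended at the rear by a 26 mm high upstand. A tin let go here on the runners rolls down by itself
- lane_wires (a point): middle of the wide lane's floor 134 mm up from the front stop, under two hold-down wires (4 mm thick) that run along the lane from 68 to 200 mm up from the stop, 74 mm above the floor, with two hoops over them up to 82 mm high: tins pass beneath, and can be put in only behind them
- rack: the two-lane sheet-steel rack, fixed, 375 mm long (x, its front faces the robot), 215 mm wide (y); origin on the bench at the middle of its base. Lane floors stand 32 mm above the bench in front, 109 mm at the rear; side panels reach 150 mm at the rear. The narrow lane (84 mm wide, its middle 100 mm to the left of the wide lane's) holds two jars
- jar_front: squat cream jar 56 mm in diameter, 74 mm long, lying at the front stop of the narrow lane, bystander; origin at its middle, y along its axis
- jar_rear: the same jar, lying behind the first in the narrow lane, bystander; origin at its middle, y along its axis
- bottle_tall: standing white plastic bottle, 54 mm in diameter, 190 mm tall, among the tins, bystander; origin at the centre of its base
- bottle_side: standing cream bottle with a black cap, 60 mm in diameter, 170 mm tall, bystander; origin at the centre of its base
- pot: standing white cup without a handle, 72 mm in diameter, 85 mm tall, bystander; origin at the centre of its base
- deckle: green wooden frame lying flat, 130 by 180 mm (x by y), 22 mm thick, bystander; origin at the centre of its underside
- brush: flat brush lying on the bench along its own x axis, about 200 mm long, under 30 mm high, bystander
- bowl: white bowl, 130 mm in diameter, 55 mm tall, to the left of the rack, bystander; origin at the centre of its base
Mind the look-alikes: they are no part of the job. Leave any green or yellow look-alike of the tin_large alone.

How it is judged (in metres and radians):
On the way, in this order (a step that is already met when the one before it is completed fails the run):
1. the large tin, still in the fingers, is set down square across the runners (within 15 mm of them) in the loading opening (x of tin_large in the frame of lane between 0.2 and 0.37 m and y of tin_large in the frame of lane between -0.012 and 0.012 m and z of tin_large in the frame of lane between 0.026 and 0.047 m and angle between the y axis of tin_large and the y axis of lane, either way round below 0.2 rad and contact force between the fingers and tin_large above 0.1 N), for 0.05 s.
2. the large tin has rolled down and rests in the wide lane against the front stop (x of tin_large in the frame of lane between 0.022 and 0.044 m and y of tin_large in the frame of lane between -0.012 and 0.012 m and z of tin_large in the frame of lane between 0.026 and 0.038 m and angle between the y axis of tin_large and the y axis of lane, either way round below 0.2 rad and linear speed of tin_large below 0.03 m/s), for 0.1 s.
3. the medium tin, still in the fingers, is set down square across the runners (within 15 mm of them) in the loading opening (x of tin_medium in the frame of lane between 0.2 and 0.37 m and y of tin_medium in the frame of lane between -0.012 and 0.012 m and z of tin_medium in the frame of lane between 0.021 and 0.042 m and angle between the y axis of tin_medium and the y axis of lane, either way round below 0.2 rad and contact force between the fingers and tin_medium above 0.1 N), for 0.05 s.
4. the medium tin has rolled down and rests in the wide lane against the large tin (x of tin_medium in the frame of lane between 0.078 and 0.106 m and y of tin_medium in the frame of lane between -0.012 and 0.012 m and z of tin_medium in the frame of lane between 0.021 and 0.033 m and angle between the y axis of tin_medium and the y axis of lane, either way round below 0.2 rad and linear speed of tin_medium below 0.03 m/s), for 0.1 s.
5. the small tin, still in the fingers, is set down square across the runners (within 15 mm of them) in the loading opening (x of tin_small in the frame of lane between 0.2 and 0.37 m and y of tin_small in the frame of lane between -0.012 and 0.012 m and z of tin_small in the frame of lane between 0.016 and 0.037 m and angle between the y axis of tin_small and the y axis of lane, either way round below 0.2 rad and contact force between the fingers and tin_small above 0.1 N), for 0.05 s.
6. the small tin has rolled down and rests in the wide lane against the medium tin (x of tin_small in the frame of lane between 0.122 and 0.16 m and y of tin_small in the frame of lane between -0.012 and 0.012 m and z of tin_small in the frame of lane between 0.016 and 0.028 m and angle between the y axis of tin_small and the y axis of lane, either way round below 0.2 rad and linear speed of tin_small below 0.03 m/s), for 0.1 s.
At the end, for the whole second after the job is handed in: All three tins lie at rest on the runners of the wide lane, square across it within 0.2 rad, in the order large (its middle 22 to 44 mm from the front stop), medium (78 to 106 mm), small (122 to 160 mm), each within 12 mm of the lane's middle line and within 6 mm of lying on the floor of the lane (all of step 2 and all of step 4 and all of step 6); the robot touches nothing.
It fails at once if a tin is dropped or flung: out of the fingers, more than 15 mm clear of the lane's floor and faster than 0.4 m/s ((linear speed of tin_large above 0.4 m/s and contact force between the fingers and tin_large below 0.01 N and z of tin_large in the frame of lane above 0.047 m) or (linear speed of tin_medium above 0.4 m/s and contact force between the fingers and tin_medium below 0.01 N and z of tin_medium in the frame of lane above 0.042 m) or (linear speed of tin_small above 0.4 m/s and contact force between the fingers and tin_small below 0.01 N and z of tin_small in the frame of lane above 0.037 m)).
It fails at once if a jar or another bystander is moved by more than 25 mm (distance of any of jar_front, jar_rear, bottle_tall, bottle_side, pot, deckle, brush, bowl from where it was at the start of the episode above 0.025 m).
It also fails if it takes over 72 s, if anything falls off the work surface, if the arm or the gripper's body presses on something with over 40 N, if the wrist force passes 120 N, or if a joint passes its speed limit or range.

## Working session

There is one attempt and no reset: what is moved stays moved. The work goes in short steps, Python scripts to look and compute and a shell command to move; the robot and the scene stay as the last step left them, time stands still between calls to the robot, and variables do not carry over. Pictures are saved under pics/ and viewed, at most 10 in all, crops included, and the job is handed in when it is done.

```bash
ls; mkdir -p pics; cat > h.py <<'E'
import numpy as np, cv2
from rig import r, grab_frame
from scipy.spatial.transform import Rotation as R
def cloud(f):
    z=f["z_map"].astype(float); H,W=z.shape
    fl=H/2/np.tan(np.radians(f["vertical_fov"])/2)
    u,v=np.meshgrid(np.arange(W),np.arange(H))
    P=np.stack([(u-f["cx"])/fl*z,(v-f["cy"])/fl*z,z],-1)
    T=np.array(f["cam_to_world"]); P=P@T[:3,:3].T+T[:3,3]
    P[z<=0]=np.nan
    return P
def save(f,n): cv2.imwrite("pics/"+n,cv2.cvtColor(f["pixels"],cv2.COLOR_RGB2BGR))
E
python3 - <<'E'
from h import *
print(r.sense())
for n in ("top","side"):
    f=grab_frame(n); save(f,n+"0.png"); np.save(n+"0.npy",cloud(f)); print(n,f["vertical_fov"],np.round(f["cam_to_world"],3).tolist())
E
```

```text
pics
{'clock': 0.0, 'qpos': array([ 1.11660081e+00,  3.53617439e-01,  1.63416370e+00,  2.21080913e-05,
        1.15521207e+00, -2.40368676e-03]), 'qvel': array([-0.00126827,  0.001159  ,  0.00065381,  0.00122325, -0.00071907,
        0.0003529 ]), 'joint_efforts': array([ 1.87192258e-03, -6.05229449e+01, -3.42072415e+01,  5.15583702e-05,
        9.19944694e-03, -6.46370040e-06]), 'eef_pos': array([272.65356746, 561.87522837, 252.56819739]), 'tcp_rot': array([-3.14019215e+00, -2.35801759e-05,  2.68979187e+00]), 'contact_force': array([ 0.53272806, -0.02046588,  0.19041985]), 'wrist_torque': array([ 0.01462384,  0.00413965, -0.00975855]), 'grasp_force': 0.0, 'opening': 0.9991766221742909}
top 42.77644171633097 [[0.005, -0.993, 0.12, 240.354], [-1.0, -0.002, 0.019, 14.972], [-0.018, -0.12, -0.993, 1881.431], [0.0, 0.0, 0.0, 1.0]]
side 55.47769341644475 [[0.969, -0.179, 0.171, 220.219], [-0.247, -0.654, 0.716, -859.091], [-0.016, -0.735, -0.677, 908.97], [0.0, 0.0, 0.0, 1.0]]
```

View pics/top0.png

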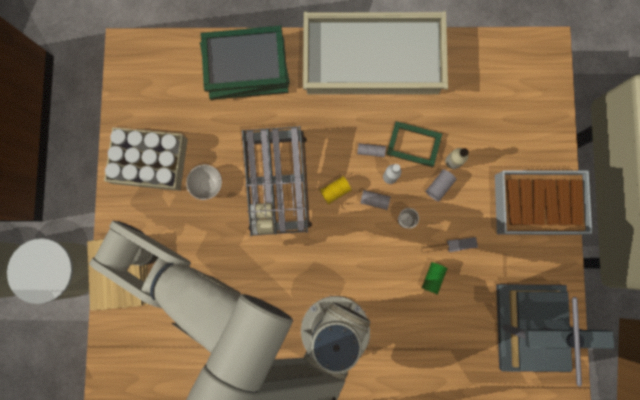

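View pics/side0.png

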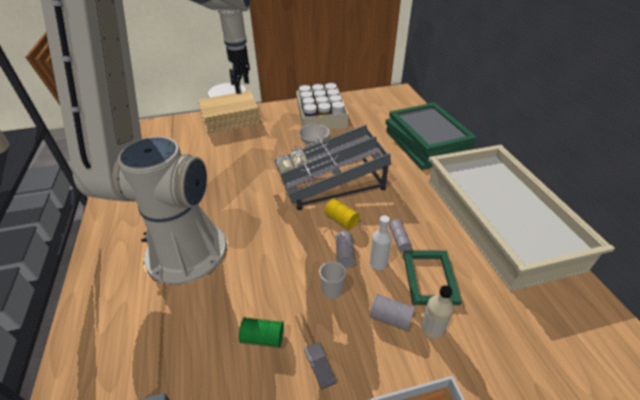

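The top view shows the tins at about (372,150), (375,200) and (440,185), with the last looking like the large one. The rack covers columns 245–308 and rows 128–235, with the jars at (262,215), so the wide lane is on the right. Green and yellow decoys are at (434,277) and (336,189). The side view agrees.

```bash
python3 - <<'E'
from h import *
P=np.load("top0.npy"); S=np.load("side0.npy")
for n,(u,v) in dict(a=(372,150),b=(375,200),c=(440,185)).items():
    c=P[v,u]; print(n,np.round(c,1))
    for nm,Q in (("top",P),("side",S)):
        m=(np.linalg.norm(Q[...,:2]-c[:2],axis=-1)<68)&(Q[...,2]>14)&(Q[...,2]<72)
        q=Q[m]
        if len(q)<20: print(nm,len(q)); continue
        lab=m.astype(np.uint8); k,L,st,ce=cv2.connectedComponentsWithStats(lab)
        i=1+np.argmax(st[1:,4]); q=Q[L==i]
        (cx,cy),(w,h),a=cv2.minAreaRect(q[:,:2].astype(np.float32))
        print(nm,len(q),"rect",np.round([cx,cy,w,h,a],1),"ztop",np.round(np.percentile(q[:,2],[50,95,99]),1))
# rack
m=(P[...,0]>330)&(P[...,0]<800)&(P[...,1]>40)&(P[...,1]<360)&(P[...,2]>20)&(P[...,2]<200)
m[:, :240]=0;m[:,312:]=0
q=P[m];print("rack",cv2.minAreaRect(q[:,:2].astype(np.float32)),len(q))
for v in range(126,240,8): print(v,' '.join("%d,%d,%d"%tuple(P[v,u]) for u in range(244,312,5)))
E
python3 - <<'E'
import cv2
im=cv2.imread("pics/top0.png")[115:250,230:490]; cv2.imwrite("pics/crop0.png",cv2.resize(im,None,fx=3,fy=3,interpolation=2))
E
```

```text
a [ 654.8 -134.5   45.3]
top 307 rect [ 658.7 -132.7  100.1   41.9   82.6] ztop [38.4 48.6 51.6]
side 433 rect [ 654.5 -139.9  122.1   44.8   88. ] ztop [37.6 44.1 45.2]
b [ 470.2 -143.9   46.6]
top 398 rect [ 474.4 -145.8  100.    55.    75.4] ztop [47.3 56.9 60.1]
side 546 rect [ 469.9 -145.6  103.1   53.1   75.4] ztop [47.2 54.  55. ]
c [ 523.4 -376.3   60.1]
top 496 rect [ 526.5 -384.4   62.   101.6   50.7] ztop [56.1 66.6 69.4]
side 995 rect [ 521.3 -386.7   57.   100.3   51.4] ztop [56.7 64.  65. ]
rack ((531.5015869140625, 213.64910888671875), (375.9539489746094, 218.88182067871094), 3.956902265548706) 4659
126 757,345,0 760,328,-9 759,308,-7 757,288,1 757,269,0 758,250,-1 757,231,1 758,213,-4 758,193,-2 756,174,4 758,155,-2 716,127,150 757,117,0 758,99,-3Traceback (most recent call last):
  File "<stdin>", line 17, in <module>
  File "<stdin>", line 17, in <genexpr>
ValueError: cannot convert float NaN to integer
```

View pics/crop0.png

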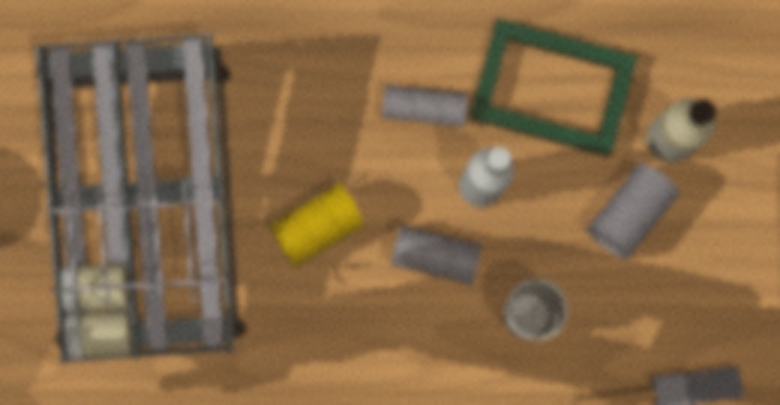

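The crop confirms it: small tin at about crop (425,105), medium (437,253), large (633,210). The wide lane lies between crop columns 130 and 225, and the rack is turned slightly.

```bash
cat >> h.py <<'E'
from scipy.optimize import least_squares
def fitcyl(q,rad,c0):
    """axis through (c0+s*n) at height rad; returns centre xy, axis angle deg, residual"""
    def res(p):
        n=np.array([-np.sin(p[1]),np.cos(p[1])])
        a=(q[:,:2]-c0)@n-p[0]
        return np.hypot(a,q[:,2]-rad)-rad
    d=q[:,:2]-q[:,:2].mean(0); w,V=np.linalg.eigh(d.T@d); v=V[:,1]
    s=least_squares(res,[0,np.arctan2(v[1],v[0])],loss="soft_l1",f_scale=2)
    t=s.x[1]; e=np.array([np.cos(t),np.sin(t)]); n=np.array([-e[1],e[0]])
    a=(q[:,:2]-c0)@e; lo,hi=np.percentile(a,[1,99])
    c=c0+n*s.x[0]+e*(lo+hi)/2
    return np.round(c,1),round(np.degrees(t)%180,1),round(hi-lo,1),round(np.sqrt(np.mean(s.fun**2)),2)
def go(p,yaw,tilt=0):
    """what is left to target: units for rows (shift/25mm, turn/pi in tool axes)"""
    s=r.sense(); A=R.from_euler("xyz",s["tcp_rot"])
    B=R.from_euler("z",yaw,degrees=True)*R.from_euler("x",180,degrees=True)*R.from_euler("x",tilt,degrees=True)
    d=A.inv().apply(np.array(p)-s["eef_pos"])
    print("clock",round(s["clock"],2),"at",np.round(s["eef_pos"],1),np.round(np.degrees(s["tcp_rot"]),1),"open",round(s["opening"],3))
    print("turn",np.round((A.inv()*B).as_rotvec()/np.pi,4),"shift(tool now)",np.round(d/25,2),"shift(target axes)",np.round(B.inv().apply(np.array(p)-s["eef_pos"])/25,2))
E
python3 - <<'E'
from h import *
P=np.load("top0.npy"); S=np.load("side0.npy")
for n,c,d in (("small",(656,-133),44),("med",(472,-146),54),("large",(523,-385),64)):
  for nm,Q in (("top",P),("side",S)):
    m=(np.linalg.norm(Q[...,:2]-np.array(c),axis=-1)<(58 if n!="small" else 54))&(Q[...,2]>26)&(Q[...,2]<d+6)
    k,L,st,ce=cv2.connectedComponentsWithStats(m.astype(np.uint8)); q=Q[L==1+np.argmax(st[1:,4])]
    print(n,nm,fitcyl(q,d/2,np.array(c,float)))
# rack: rotate by 4 deg about the rect centre
c0=np.array([531.5,213.6]); 
for nm,Q in (("top",P),("side",S)):
  q=Q.reshape(-1,3); q=q[np.isfinite(q).all(1)]
  q=q[(np.abs(q[:,:2]-c0)<[240,150]).all(1)&(q[:,2]>15)&(q[:,2]<160)]
  for yaw in (3,4,5):
    a=np.radians(yaw); e=np.array([np.cos(a),np.sin(a)]); f=np.array([-e[1],e[0]])
    x=(q[:,:2]-c0)@e; y=(q[:,:2]-c0)@f
    h=q[:,2]-(32+77*(x+187.5)/375)
    fl=(np.abs(h)<8)&(y<10)&(np.abs(x)<170)
    pa=(h>35)&(h<55)&(np.abs(x)<170)
    print(nm,yaw,"floor",list(np.histogram(y[fl],np.arange(-120,12,4))[0]),"\n  panel",list(np.histogram(y[pa],np.arange(-120,124,4))[0]), "x",np.round(np.percentile(x[np.abs(y)<100],[0.5,99.5]),1),"\n plane",np.round(np.polyfit(x[fl],q[fl,2],1),3))
E
```

```text
small top (array([ 659.8, -132.7]), np.float64(83.7), np.float64(97.7), np.float64(4.02))
small side (array([ 657.2, -133.4]), np.float64(83.9), np.float64(99.5), np.float64(3.22))
med top (array([ 473.9, -145.5]), np.float64(76.5), np.float64(98.1), np.float64(4.15))
med side (array([ 470.4, -146. ]), np.float64(75.3), np.float64(99.6), np.float64(4.78))
large top (array([ 526. , -384.1]), np.float64(140.8), np.float64(99.1), np.float64(5.03))
large side (array([ 524.7, -382.7]), np.float64(141.2), np.float64(98.2), np.float64(1.7))
top 3 floor [np.int64(0), np.int64(0), np.int64(7), np.int64(5), np.int64(9), np.int64(6), np.int64(9), np.int64(33), np.int64(85), np.int64(90), np.int64(98), np.int64(92), np.int64(87), np.int64(41), np.int64(12), np.int64(10), np.int64(6), np.int64(8), np.int64(14), np.int64(12), np.int64(10), np.int64(11), np.int64(12), np.int64(15), np.int64(24), np.int64(69), np.int64(93), np.int64(88), np.int64(88), np.int64(88), np.int64(36), np.int64(13)] 
  panel [np.int64(0), np.int64(0), np.int64(0), np.int64(8), np.int64(75), np.int64(59), np.int64(5), np.in
[... 6586 characters left out ...]
, np.int64(0), np.int64(0), np.int64(0), np.int64(0), np.int64(0), np.int64(0), np.int64(0), np.int64(0), np.int64(0), np.int64(0), np.int64(0), np.int64(0), np.int64(0), np.int64(0), np.int64(0), np.int64(0), np.int64(0), np.int64(0), np.int64(0), np.int64(0), np.int64(22), np.int64(94), np.int64(88), np.int64(9), np.int64(34), np.int64(26), np.int64(13), np.int64(12), np.int64(7), np.int64(11), np.int64(11), np.int64(15), np.int64(10), np.int64(9), np.int64(12), np.int64(12), np.int64(9), np.int64(6), np.int64(12), np.int64(20), np.int64(15), np.int64(14), np.int64(42), np.int64(77), np.int64(39), np.int64(4), np.int64(0), np.int64(0), np.int64(0)] x [-188.   180.7] 
 plane [ 0.21  69.694]
```

```bash
python3 -c "
from h import *
go((525,-383,250),141)"
```

```text
clock 0.1 at [272.7 561.9 252.6] [-179.9    0.   154.1] open 1.0
turn [-0.0004  0.0001  0.0729] shift(tool now) [-25.58 -29.6    0.14] shift(target axes) [-31.63 -23.02   0.11]
```

```bash
A='[-1,-0.72,0,0]'; python3 -m inch '[[0,0,0.025,0,0,0,0],[0,0,0.025,0,0,0,0],[0,0,0.023,0,0,0,0],[0,0,0,-1,-0.72,0,0],[0,0,0,-1,-0.72,0,0],[0,0,0,-1,-0.72,0,0],[0,0,0,-1,-0.72,0,0],[0,0,0,-1,-0.72,0,0]]' 60
python3 -m inch '[[0,0,0,-1,-0.72,0,0],[0,0,0,-1,-0.72,0,0],[0,0,0,-1,-0.72,0,0],[0,0,0,-1,-0.72,0,0],[0,0,0,-1,-0.72,0,0],[0,0,0,-1,-0.72,0,0],[0,0,0,-1,-0.72,0,0],[0,0,0,-1,-0.72,0,0]]'
python3 -m inch '[[0,0,0,-1,-0.72,0,0],[0,0,0,-1,-0.72,0,0],[0,0,0,-1,-0.72,0,0],[0,0,0,-1,-0.72,0,0],[0,0,0,-1,-0.72,0,0],[0,0,0,-1,-0.72,0,0],[0,0,0,-1,-0.72,0,0],[0,0,0,-1,-0.72,0,0]]'
python3 -c "
from h import *
go((525,-383,250),141)"
```

```text
clock: 0.77
eef_pos: [313.2, 412.1, 252.9]
tcp_rot: [-3.141, 0.0, 2.461]
contact_force: [0.4, 0.3, -0.0]
opening: 1.007
grasp_force: 0.0
clock: 1.43
eef_pos: [377.9, 174.4, 253.2]
tcp_rot: [-3.141, -0.0, 2.461]
contact_force: [0.8, -0.2, 0.6]
opening: 1.0
grasp_force: 0.0
clock: 2.1
eef_pos: [442.6, -63.5, 253.2]
tcp_rot: [-3.142, -0.0, 2.46]
contact_force: [0.3, 0.7, 0.1]
opening: 1.0
grasp_force: 0.0
clock 2.1 at [442.6 -63.5 253.2] [-180.   -0.  141.] open 1.0
turn [-0.     -0.0001 -0.0002] shift(tool now) [-10.61  -7.85   0.13] shift(target axes) [-10.6   -7.86   0.13]
```

```bash
python3 -m inch '[[0,0,0,-1,-0.74,0,0],[0,0,0,-1,-0.74,0,0],[0,0,0,-1,-0.74,0,0],[0,0,0,-1,-0.74,0,0],[0,0,0,-1,-0.74,0,0],[0,0,0,-1,-0.74,0,0],[0,0,0,-1,-0.74,0,0],[0,0,0,-1,-0.74,0,0]]' >/dev/null
python3 -m inch '[[0,0,0,-0.9,-0.65,0.5,0],[0,0,0,-0.9,-0.65,0.5,0],[0,0,0,-0.7,-0.55,0.5,0],[0,0,0,0,0,1,0],[0,0,0,0,0,0,0]]'
python3 - <<'E'
from h import *
f=grab_frame("wrist"); save(f,"w1.png"); print(f["vertical_fov"],f["cx"],f["cy"],np.round(f["cam_to_world"],2).tolist())
go((525,-383,30),141)
E
```

```text
clock: 3.18
eef_pos: [522.1, -377.7, 185.8]
tcp_rot: [-3.141, -0.007, 2.459]
contact_force: [-1.1, 1.2, -1.9]
opening: 1.004
grasp_force: 0.0
65.70646984690485 318.6607465348301 203.23914569495582 [[0.63, 0.75, 0.2, 470.8], [0.78, -0.61, -0.16, -335.6], [0.0, 0.25, -0.97, 307.29], [0.0, 0.0, 0.0, 1.0]]
clock 3.23 at [ 522.5 -377.3  187.9] [-180.    -0.4  140.9] open 0.999
turn [-0.0001 -0.002  -0.0004] shift(tool now) [-0.26 -0.11  6.32] shift(target axes) [-0.22 -0.11  6.32]
```

View pics/w1.png

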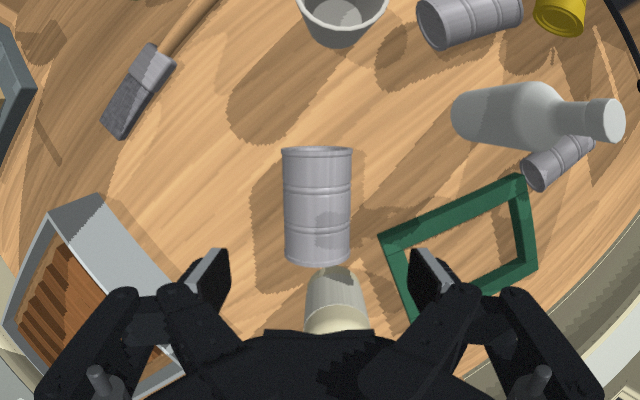

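The wrist view shows the large tin upright at columns 282–352, rows 147–265, between the fingers. The cream bottle stands right behind it at (337,295), so I need to check the clearance to the gripper body.

```bash
cat >> h.py <<'E'
def wcloud(f):
    z=f["z_map"].astype(float); H,W=z.shape
    fl=H/2/np.tan(np.radians(f["vertical_fov"])/2)
    u,v=np.meshgrid(np.arange(W)-f["cx"],np.arange(H)-f["cy"])
    rr=np.hypot(u,v)+1e-9; t=np.minimum(rr/fl,1.5)
    P=np.stack([np.tan(t)*u/rr*z,np.tan(t)*v/rr*z,z],-1)
    T=np.array(f["cam_to_world"]); P=P@T[:3,:3].T+T[:3,3]; P[z<=0]=np.nan
    return P
def tin(Q,c,d,rad=58,lo=0.6):
    m=(np.linalg.norm(Q[...,:2]-np.array(c),axis=-1)<rad)&(Q[...,2]>lo*d)&(Q[...,2]<d+6)
    k,L,st,ce=cv2.connectedComponentsWithStats(m.astype(np.uint8)); q=Q[L==1+np.argmax(st[1:,4])]
    return fitcyl(q,d/2,np.array(c,float)), np.round(np.percentile(q[:,2],[50,98]),1),len(q)
E
python3 - <<'E'
from h import *
Q=wcloud(grab_frame("wrist"))
print(tin(Q,(525,-383),64,58,.3)); print(tin(Q,(471,-146),54)); print(tin(Q,(658,-133),44,54))
S=np.load("side0.npy"); P=np.load("top0.npy")
for nm,C in (("side",S),("top",P),("wrist",Q)):
  m=(np.linalg.norm(C[...,:2]-np.array((570,-430)),axis=-1)<70)&(C[...,2]>85)&(C[...,2]<178)
  q=C[m]; print(nm,len(q), len(q) and np.round([q.min(0),q.max(0)],0).tolist())
E
```

```text
((array([ 524.2, -381.9]), np.float64(141.1), np.float64(98.1), np.float64(1.49)), array([59.6, 64. ]), 7570)
((array([ 470.1, -143.9]), np.float64(76.5), np.float64(98.3), np.float64(3.37)), array([50.2, 54.3]), 3328)
((array([ 658.5, -133.2]), np.float64(83.6), np.float64(95.7), np.float64(2.63)), array([40.6, 44.1]), 1843)
side 647 [[588.0, -467.0, 85.0], [638.0, -413.0, 174.0]]
top 243 [[590.0, -463.0, 85.0], [640.0, -407.0, 175.0]]
wrist 1343 [[588.0, -454.0, 85.0], [628.0, -405.0, 115.0]]
```

```bash
python3 -m inch '[[0,-0.002,0,-0.17,-0.1,1,0],[0,0,0,0,0,1,0],[0,0,0,0,0,1,0],[0,0,0,0,0,1,0],[0,0,0,0,0,1,0],[0,0,0,0,0,0.8,0],[0,0,0,0,0,0.45,0],[0,0,0,0,0,0,0]]'
python3 -m inch '[[0,0,0,0,0,0,1],[0,0,0,0,0,0,1],[0,0,0,0,0,0,1],[0,0,0,0,0,0,1],[0,0,0,0,0,0,1],[0,0,0,0,0,0,1]]' 60
```

```text
clock: 3.95
eef_pos: [526.1, -382.1, 33.5]
tcp_rot: [-3.141, 0.004, 2.461]
contact_force: [-0.2, 1.0, -0.0]
opening: 1.0
grasp_force: 0.0
clock: 4.45
eef_pos: [527.8, -383.9, 37.0]
tcp_rot: [3.141, 0.009, 2.461]
contact_force: [-0.5, 1.5, 5.8]
opening: 0.727
grasp_force: 65.2
```

```bash
python3 -m inch '[[0,0,0,0,0,-0.6,1],[0,0,0,0,0,-1,1],[0,0,0,0,0,-1,1],[0,0,0,0,0,-1,1],[0,0,0,0,0,-1,1],[0,0,0,0,0,-1,1],[0,0,0,0,0,-1,1],[0,0,0,0,0,-1,1]]'
python3 -m inch '[[0,0,0,0,0,-1,1],[0,0,0,0,0,-1,1],[0,0,0.03,0,0,-1,1],[0,0,0.03,0,0,0,1],[0,0,0.03,0,0,0,1],[0,0,0.03,0,0,0,1],[0,0,0.03,0,0,0,1],[0,0,0.03,0,0,0,1]]'
python3 -m inch '[[0,0,0.03,0,0,0,1],[0,0,0.03,0,0,0,1],[0,0,0.02,0,0,0,1],[0,0,0,0,0,0,1]]'
python3 - <<'E'
from h import *
go((606,174,280),94)
s=r.sense(); A=R.from_euler("xyz",s["tcp_rot"])
f=grab_frame("wrist"); save(f,"w2.png"); Q=wcloud(f)
L=A.inv().apply(Q.reshape(-1,3)-s["eef_pos"]).reshape(Q.shape)
m=(np.abs(L[...,0])<75)&(np.abs(L[...,1])<29)&(L[...,2]>-30)&(L[...,2]<45)
q=L[m]; print(len(q)); 
for y in (-20,-10,0,10,20):
  k=np.abs(q[:,1]-y)<3; print(y,k.sum(), k.sum() and np.round(np.percentile(q[k],[1,10,50,90,99],axis=0),1).tolist())
E
```

```text
clock: 5.12
eef_pos: [525.3, -382.2, 227.4]
tcp_rot: [3.142, 0.007, 2.46]
contact_force: [0.1, 0.1, -4.6]
opening: 0.723
grasp_force: 68.1
clock: 5.78
eef_pos: [524.8, -381.8, 301.1]
tcp_rot: [3.138, 0.006, 1.89]
contact_force: [0.3, 0.0, -4.8]
opening: 0.727
grasp_force: 68.5
clock: 6.12
eef_pos: [524.9, -381.9, 300.9]
tcp_rot: [3.137, 0.005, 1.641]
contact_force: [-0.1, 0.3, -5.2]
opening: 0.729
grasp_force: 68.5
clock 6.12 at [ 524.9 -381.9  300.9] [179.7   0.3  94. ] open 0.729
turn [0.0016 0.0015 0.0001] shift(tool now) [21.96  4.79  0.76] shift(target axes) [21.96  4.79  0.83]
25101
-20 2487 [[-12.7, -23.0, -23.1], [-3.2, -22.4, -21.7], [28.5, -19.8, -19.7], [51.4, -17.6, -16.3], [53.1, -17.0, 25.6]]
-10 3014 [[-8.8, -12.9, -27.0], [-0.2, -12.4, -26.0], [29.5, -9.9, -24.9], [50.5, -7.6, -23.3], [53.0, -7.1, 30.5]]
0 3194 [[-9.3, -2.9, -28.2], [-0.3, -2.4, -27.1], [29.4, 0.0, -26.1], [50.3, 2.4, -24.9], [53.0, 2.9, 31.6]]
10 2919 [[-9.3, 7.1, -26.6], [-0.4, 7.6, -25.5], [29.4, 9.9, -24.1], [50.7, 12.4, -22.1], [53.1, 13.0, 29.8]]
20 2281 [[-14.2, 17.1, -21.6], [-4.3, 17.5, -20.1], [27.5, 19.9, -17.5], [51.5, 22.4, -14.3], [53.2, 22.9, 24.1]]
```

View pics/w2.png

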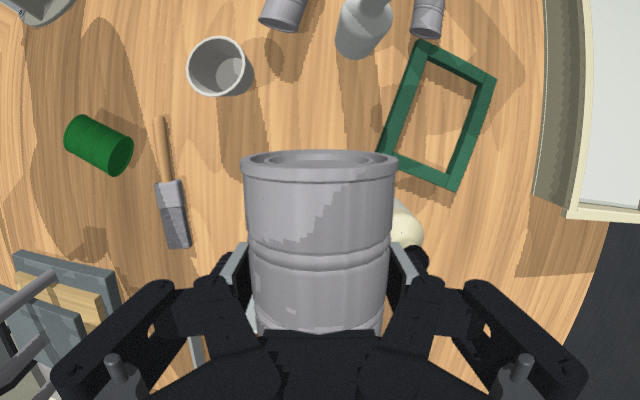

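The tin is held square in the pads. Its far end is at (320,160), and its centre sits at about (2.5, 0, 6) mm in the tool frame. Next I carry it over the lane.

```bash
cat >> h.py <<'E'
LO=np.array([350.0,156.5,31.0]); LR=R.from_euler("z",4,degrees=True)*R.from_euler("y",-12,degrees=True)
def place(lp,off,tilt=-12):
    B=R.from_euler("z",94,degrees=True)*R.from_euler("x",180+tilt,degrees=True)
    go(LO+LR.apply(lp)-B.apply(off),94,tilt)
E
python3 -m inch '[[0,0,0,1,0.22,0,1],[0,0,0,1,0.22,0,1],[0,0,0,1,0.22,0,1],[0,0,0,1,0.22,0,1],[0,0,0,1,0.22,0,1],[0,0,0,1,0.22,0,1],[0,0,0,1,0.22,0,1],[0,0,0,1,0.22,0,1]]' >/dev/null
python3 -m inch '[[0,0,0,1,0.22,0,1],[0,0,0,1,0.22,0,1],[0,0,0,1,0.22,0,1],[0,0,0,1,0.22,0,1],[0,0,0,1,0.22,0,1],[0,0,0,1,0.22,0,1],[0,0,0,1,0.22,0,1],[0,0,0,1,0.22,0,1]]' >/dev/null
python3 -m inch '[[-0.022,0,0,1,0.22,0,1],[-0.022,0,0,1,0.22,0,1],[-0.022,0,0,1,0.22,0,1],[0,0,0,1,0.22,0,1],[0,0,0,1,0.22,0,1],[0,0,0,0.9,0.2,0,1],[0,0,0,0,0,0,1],[0,0,0,0,0,0,1]]'
python3 -c "
from h import *
place((272,0,34),(2.5,0,6))"
```

```text
clock: 8.17
eef_pos: [604.8, 173.6, 302.6]
tcp_rot: [2.93, 0.005, 1.648]
contact_force: [-0.2, -0.1, -5.0]
opening: 0.731
grasp_force: 68.5
clock 8.17 at [604.8 173.6 302.6] [167.9   0.3  94.4] open 0.731
turn [0.0007 0.001  0.0025] shift(tool now) [-0.04 -1.39  6.9 ] shift(target axes) [-0.07 -1.37  6.9 ]
```

```bash
python3 -m inch '[[0,0,0.0025,0,-0.35,1,1],[0,0,0,0,-0.35,1,1],[0,0,0,0,-0.35,1,1],[0,0,0,0,-0.32,0.9,1],[0,0,0,0,0,0,1]]'
python3 - <<'E'
from h import *
place((272,0,34),(2.5,0,6))
f=grab_frame("wrist"); save(f,"w3.png")
for nm,Q in (("wrist",wcloud(f)),("top",cloud(grab_frame("top")))):
  L=LR.inv().apply(Q.reshape(-1,3)-LO); L=L[np.isfinite(L).all(1)]
  for x0,x1 in ((210,270),(290,350)):
    k=L[(L[:,0]>x0)&(L[:,0]<x1)]
    for a,b,y0,y1 in ((37,48,-70,-45),(37,48,45,70),(-6,6,-50,-10),(-6,6,10,50)):
      q=k[(k[:,2]>a)&(k[:,2]<b)&(k[:,1]>y0)&(k[:,1]<y1)]; print(nm,x0,(a,b),len(q),len(q) and np.round(np.percentile(q[:,1],[3,50,97]),1),len(q) and np.round(np.percentile(q[:,2],[5,50,95]),1))
  k=L[(np.abs(L[:,1])<40)&(L[:,2]>15)&(L[:,2]<30)&((L[:,0]>350)|(L[:,0]<20))]
  for k in (k[k[:,0]<100],k[k[:,0]>300]): print("stops",len(k),len(k) and np.round(np.percentile(k[:,0],[3,50,97]),1))
E
```

```text
clock: 8.58
eef_pos: [588.4, 169.2, 194.8]
tcp_rot: [2.939, 0.005, 1.636]
contact_force: [-1.9, -0.9, -5.2]
opening: 0.726
grasp_force: 68.3
clock 8.58 at [588.4 169.2 194.8] [168.4   0.3  93.8] open 0.726
turn [-0.0021  0.002  -0.001 ] shift(tool now) [0.08 0.2  2.82] shift(target axes) [0.06 0.18 2.82]
wrist 210 (37, 48) 0 0 0
wrist 210 (37, 48) 866 [57.1 59.7 62.3] [41.4 42.7 43.9]
wrist 210 (-6, 6) 0 0 0
wrist 210 (-6, 6) 760 [40.  44.9 48.3] [-1.1  0.1  1.3]
wrist 290 (37, 48) 0 0 0
wrist 290 (37, 48) 886 [56.8 59.7 62.6] [40.7 42.6 44. ]
wrist 290 (-6, 6) 758 [-41.2 -26.6 -13.2] [-5.4 -0.1  1.1]
wrist 290 (-6, 6) 1471 [15.4 40.9 47.9] [-5.6  0.1  1.2]
stops 709 [2.8 5.5 7.1]
stops 967 [375.  376.  378.2]
top 210 (37, 48) 2 [-57.5 -57.4 -57.3] [38.3 42.5 46.7]
top 210 (37, 48) 0 0 0
top 210 (-6, 6) 5 [-26.2 -23.5 -22.9] [-5.8 -5.3 -0.9]
top 210 (-6, 6) 5 [24.3 31.1 41.7] [-5.3 -1.5  2.7]
top 290 (37, 48) 19 [-58.5 -55.8 -53.7] [38.8 43.1 46.2]
top 290 (37, 48) 7 [54.4 56.4 58.7] [38.8 42.7 46.7]
top 290 (-6, 6) 30 [-46.7 -39.2 -28.6] [-4.5 -1.3  2.6]
top 290 (-6, 6) 24 [16.6 35.7 44.9] [-5.3 -1.6  4.5]
stops 0 0
stops 17 [377.4 379.2 380.9]
```

View pics/w3.png

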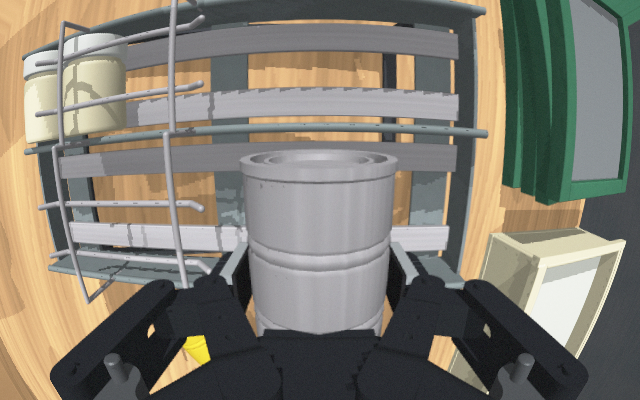

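The wrist view shows the tin held above the wide lane, behind the hoops (hoop at column 175). The lane panels run at row 132 and about row 265. The measured lane is offset from my estimate by about +5 mm in x and +2 to +3 mm in y, so I'll correct that.

```bash
echo 'LO=LO+LR.apply([5,2.2,0])' >> h.py
python3 -c "
from h import *
place((272,0,36),(2.5,0,6))"
```

```text
clock 8.68 at [592.1 170.5 199.7] [167.9   0.2  93.7] open 0.729
turn [ 0.0003  0.0014 -0.0012] shift(tool now) [0.12 0.19 2.9 ] shift(target axes) [0.11 0.19 2.9 ]
```

```bash
python3 -m inch '[[0,0.0014,-0.001,0.11,0.19,0.8,1],[0,0,0,0,0,0.8,1],[0,0,0,0,0,0.7,1],[0,0,0,0,0,0.5,1],[0,0,0,0,0,0.1,1],[0,0,0,0,0,0,1],[0,0,0,0,0,0,1]]'
python3 -m inch '[[0,0,0,0,0,0.06,1],[0,0,0,0,0,0.06,1],[0,0,0,0,0,0,1],[0,0,0,0,0,0,1]]'
python3 -c "
from h import *
place((272,0,32),(2.5,0,6))"
```

```text
clock: 9.27
eef_pos: [612.8, 175.6, 131.1]
tcp_rot: [2.928, -0.001, 1.64]
contact_force: [0.1, -0.1, -4.2]
opening: 0.729
grasp_force: 68.5
clock: 9.6
eef_pos: [612.7, 175.6, 127.2]
tcp_rot: [2.929, -0.001, 1.64]
contact_force: [-0.6, 0.3, -3.9]
opening: 0.728
grasp_force: 68.5
clock 9.6 at [612.7 175.6 127.2] [ 1.678e+02 -1.000e-01  9.400e+01] open 0.728
turn [ 0.0009 -0.0003 -0.0003] shift(tool now) [-0.04 -0.03  0.05] shift(target axes) [-0.04 -0.03  0.05]
```

```bash
python3 -m inch '[[0,0,0,0,0,0.05,1],[0,0,0,0,0,0.05,1],[0,0,0,0,0,0,1]]'
```

```text
clock: 9.85
eef_pos: [613.3, 175.8, 124.6]
tcp_rot: [2.929, -0.001, 1.64]
contact_force: [-1.2, 0.4, -0.7]
opening: 0.732
grasp_force: 69.5
```

```bash
python3 -m inch '[[0,0,0,0,0,0.04,1],[0,0,0,0,0,0,1],[0,0,0,0,0,0,0.2],[0,0,0,0,0,0,0.1],[0,0,0,0,0,0,0],[0,0,0,0,0,0,0],[0,0,0,0,0,0,0],[0,0,0,0,0,0,0]]'
python3 -m inch '[[0,0,0,0,0,-0.2,0],[0,0,0,0,0,-0.2,0],[0,0,0,0,0,-0.3,0],[0,0,0,0,0,-0.5,0],[0,0,0,0,0,-0.8,0],[0,0,0,0,0,-1,0],[0,0,0,0,0,-1,0],[0,0,0,0,0,-1,0]]'
python3 -m inch '[[0,0,0,0,0,-1,0],[0,0,0,0,0,-1,0],[0,0,0,0,0,-0.5,0],[0,0,0,0,0,0,0]]'
python3 - <<'E'
from h import *
f=grab_frame("wrist"); save(f,"w4.png")
Q=wcloud(f); L=LR.inv().apply(Q.reshape(-1,3)-LO); L=L[np.isfinite(L).all(1)]
k=L[(L[:,0]>-20)&(L[:,0]<320)&(np.abs(L[:,1])<52)&(L[:,2]>45)&(L[:,2]<68)]
print(len(k),np.round(np.percentile(k,[1,50,99],axis=0),1))
go((470.2,-144.5,300),76.2)
E
```

```text
clock: 10.52
eef_pos: [613.5, 175.5, 123.3]
tcp_rot: [2.93, -0.001, 1.64]
contact_force: [0.5, -0.9, -0.4]
opening: 1.002
grasp_force: 0.3
clock: 11.18
eef_pos: [586.9, 173.7, 248.1]
tcp_rot: [2.928, -0.001, 1.64]
contact_force: [0.2, 0.7, 0.3]
opening: 0.997
grasp_force: 0.0
clock: 11.52
eef_pos: [575.1, 173.2, 311.1]
tcp_rot: [2.923, -0.003, 1.64]
contact_force: [0.8, 0.3, 0.8]
opening: 1.002
grasp_force: 0.0
2895 [[ 16.8 -48.6  47. ]
 [ 46.8   2.1  59.8]
 [ 63.1  49.7  64.2]]
clock 11.57 at [574.6 172.9 308.8] [ 1.676e+02 -1.000e-01  9.400e+01] open 1.004
turn [ 0.068  -0.0113  0.0983] shift(tool now) [-12.38  -5.    -0.76] shift(target axes) [-13.33  -1.03   0.35]
```

View pics/w4.png

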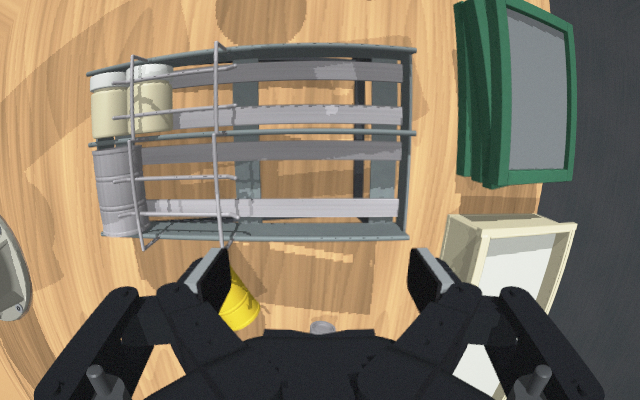

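The large tin now lies square against the front stop, at (118,190) in the image. On to the medium tin.

```bash
python3 -m inch '[[0.017,-0.0028,0.0246,0,0,0,0],[0.017,-0.0028,0.0246,0,0,0,0],[0.017,-0.0028,0.0246,0,0,0,0],[0.017,-0.0028,0.0246,0,0,0,0],[0,0,0,-1,-0.08,0,0],[0,0,0,-1,-0.08,0,0],[0,0,0,-1,-0.08,0,0],[0,0,0,-1,-0.08,0,0]]' >/dev/null
python3 -m inch '[[0,0,0,-1,-0.08,0.1,0],[0,0,0,-1,-0.08,0.1,0],[0,0,0,-1,-0.08,0.1,0],[0,0,0,-1,-0.08,0.5,0],[0,0,0,-1,-0.08,0.5,0],[0,0,0,-1,-0.08,1,0],[0,0,0,-1,-0.08,1,0],[0,0,0,-1,-0.08,1,0]]' >/dev/null
python3 -m inch '[[0,0,0,-0.9,0,0.5,0],[0,0,0,-0.4,0,0,0],[0,0,0,0,0,0,0],[0,0,0,0,0,0,0]]'
python3 - <<'E'
from h import *
Q=wcloud(grab_frame("wrist")); print(tin(Q,(471,-145),54)); print(tin(Q,(658,-133),44,54))
go((470.2,-144.5,30),76.2)
C=Q; m=(np.linalg.norm(C[...,:2]-np.array((575,-210)),axis=-1)<70)&(C[...,2]>80)&(C[...,2]<195); q=C[m]; print(len(q), len(q) and np.round([q.min(0),q.max(0)]))
E
```

```text
clock: 13.23
eef_pos: [471.0, -144.6, 187.3]
tcp_rot: [-3.138, 0.001, 1.328]
contact_force: [0.5, 0.5, 0.9]
opening: 1.002
grasp_force: 0.0
((array([ 471.5, -142.6]), np.float64(75.9), np.float64(98.3), np.float64(1.21)), array([50.3, 53.9]), 6024)
((array([ 658.8, -130.8]), np.float64(83.9), np.float64(97.8), np.float64(1.12)), array([40.2, 44.1]), 3380)
clock 13.28 at [ 471.4 -144.2  187.8] [-1.798e+02  1.000e-01  7.610e+01] open 0.997
turn [-0.0008  0.0005 -0.0003] shift(tool now) [-0.01 -0.03  6.31] shift(target axes) [-0.02 -0.05  6.31]
3285 [[ 534. -202.   80.]
 [ 586. -173.  180.]]
```

```bash
python3 -m inch '[[0,0,0,0.06,0,1,0],[0,0,0,0,0,1,0],[0,0,0,0,0,1,0],[0,0,0,0,0,1,0],[0,0,0,0,0,1,0],[0,0,0,0,0,0.8,0],[0,0,0,0,0,0.5,0],[0,0,0,0,0,0,0]]'
python3 -m inch '[[0,0,0,0,0,0,1],[0,0,0,0,0,0,1],[0,0,0,0,0,0,1],[0,0,0,0,0,0,1],[0,0,0,0,0,0,1],[0,0,0,0,0,0,1],[0,0,0,0,0,0,1]]' 50
python3 -m inch '[[0,0,0,0,0,-0.6,1],[0,0,0,0,0,-1,1],[0,0,0,0,0,-1,1],[0,0,0,0,0,-1,1],[0,0,0,0,0,-1,1],[0,0,0,0,0,-1,1],[0,0,0,0,0,-1,1],[0,0,0,0,0,-1,1]]'
python3 -m inch '[[0,0,0,0,0,-1,1],[0,0,0,0,0,-1,1],[0,0,-0.025,0,0,-1,1],[0,0,-0.025,0,0,0,1],[0,0,-0.025,0,0,0,1],[0,0,-0.025,0,0,0,1],[0,0,0,0,0,0,1]]'
cat >> h.py <<'E'
def held(f,half):
    s=r.sense(); A=R.from_euler("xyz",s["tcp_rot"]); Q=wcloud(f)
    q=A.inv().apply(Q.reshape(-1,3)-s["eef_pos"]); q=q[np.isfinite(q).all(1)]
    k=q[(np.abs(q[:,0])<75)&(np.abs(q[:,1])<4)&(q[:,2]>-40)&(q[:,2]<45)]
    t=k[(k[:,0]>0)&(k[:,0]<45)]; e=k[k[:,0]>45]
    t=t[t[:,2]<np.median(t[:,2])+4]; c=np.polyfit(t[:,0],t[:,2],1)
    print("held: end x",np.round(np.percentile(k[k[:,2]<half+5,0],[98,99.5]),1),"top z@0,slope",np.round([c[1],c[0]],3),"centre z",round(c[1]+half,1))
E
python3 - <<'E'
from h import *
f=grab_frame("wrist"); held(f,27)
place((272,0,130),(1,0,5),-12)
go((606,174,300),94)
E
```

```text
clock: 13.95
eef_pos: [470.2, -141.9, 28.3]
tcp_rot: [-3.136, 0.002, 1.331]
contact_force: [-0.6, 0.5, -0.4]
opening: 1.003
grasp_force: 0.0
clock: 14.53
eef_pos: [472.0, -143.2, 31.5]
tcp_rot: [-3.141, 0.002, 1.329]
contact_force: [1.5, 2.8, 5.6]
opening: 0.618
grasp_force: 51.3
clock: 15.2
eef_pos: [471.1, -142.9, 222.2]
tcp_rot: [-3.14, 0.002, 1.329]
contact_force: [1.0, -0.1, -2.2]
opening: 0.614
grasp_force: 53.7
clock: 15.78
eef_pos: [471.4, -142.8, 295.9]
tcp_rot: [-3.139, 0.001, 1.647]
contact_force: [0.1, 0.5, -2.5]
opening: 0.617
grasp_force: 54.1
held: end x [50.2 50.5] top z@0,slope [-2.1366e+01 -7.0000e-03] centre z 5.6
clock 15.83 at [ 471.4 -142.9  295.7] [-1.799e+02  1.000e-01  9.410e+01] open 0.614
turn [-0.0675  0.0003  0.0006] shift(tool now) [12.33  5.74  2.97] shift(target axes) [12.33  4.96  4.12]
clock 15.83 at [ 471.4 -142.9  295.7] [-1.799e+02  1.000e-01  9.410e+01] open 0.614
turn [-0.0008  0.0004  0.0005] shift(tool now) [12.26  6.28 -0.2 ] shift(target axes) [12.27  6.26 -0.17]
```

```bash
python3 -m inch '[[0,0,0,0.95,0.48,0,1],[0,0,0,0.95,0.48,0,1],[0,0,0,0.95,0.48,0,1],[0,0,0,0.95,0.48,0,1],[0,0,0,0.95,0.48,0,1],[0,0,0,0.95,0.48,0,1],[0,0,0,0.95,0.48,0,1],[0,0,0,0.95,0.48,0,1]]' >/dev/null
python3 -m inch '[[0,0,0,0.95,0.48,0,1],[0,0,0,0.95,0.48,0,1],[-0.022,0,0,0.95,0.48,0,1],[-0.022,0,0,0.95,0.48,0,1],[-0.023,0,0,0.9,0.48,0,1],[0,0,0,0,0,0,1],[0,0,0,0,0,0,1]]'
python3 -c "
from h import *
place((272,0,33),(0.5,0,5.6))"
```

```text
clock: 17.08
eef_pos: [603.8, 176.0, 296.7]
tcp_rot: [2.936, 0.0, 1.643]
contact_force: [0.2, 0.0, -1.7]
opening: 0.612
grasp_force: 53.9
clock 17.08 at [603.8 176.  296.7] [168.2   0.   94.2] open 0.612
turn [-0.0011 -0.0001  0.0009] shift(tool now) [-0.   -1.07  6.74] shift(target axes) [-0.   -1.09  6.73]
```

```bash
python3 -m inch '[[0,0,0,0,-0.35,0.9,1],[0,0,0,0,-0.35,1,1],[0,0,0,0,-0.38,1,1],[0,0,0,0,0,1,1],[0,0,0,0,0,1,1],[0,0,0,0,0,1,1],[0,0,0,0,0,0.6,1],[0,0,0,0,0,0.2,1]]' >/dev/null
python3 -m inch '[[0,0,0,0,0,0.08,1],[0,0,0,0,0,0.08,1],[0,0,0,0,0,0.04,1],[0,0,0,0,0,0,1],[0,0,0,0,0,0,1]]'
python3 -c "
from h import *
place((272,0,27),(0.5,0,5.6))"
```

```text
clock: 18.17
eef_pos: [614.1, 175.7, 123.3]
tcp_rot: [2.933, 0.0, 1.643]
contact_force: [0.3, -0.4, -1.8]
opening: 0.615
grasp_force: 54.0
clock 18.17 at [614.1 175.7 123.3] [168.1   0.   94.2] open 0.615
turn [-0.0004 -0.0001  0.0009] shift(tool now) [ 0.04 -0.05  0.1 ] shift(target axes) [ 0.04 -0.05  0.1 ]
```

```bash
python3 -m inch '[[0,0,0,0,0,0.06,1],[0,0,0,0,0,0.05,1],[0,0,0,0,0,0,1]]'
python3 -m inch '[[0,0,0,0,0,0.04,1],[0,0,0,0,0,0,1],[0,0,0,0,0,0,1]]'
```

```text
clock: 18.42
eef_pos: [614.2, 175.6, 119.5]
tcp_rot: [2.935, 0.001, 1.644]
contact_force: [0.8, -0.3, -2.4]
opening: 0.613
grasp_force: 54.0
clock: 18.67
eef_pos: [614.3, 175.7, 119.2]
tcp_rot: [2.935, 0.001, 1.644]
contact_force: [-3.2, -1.0, 6.6]
opening: 0.616
grasp_force: 55.0
```

Contact is clear (force up by about 9 N). Now I release, lift and go on to the small tin.

```bash
python3 -m inch '[[0,0,0,0,0,0,0.3],[0,0,0,0,0,0,0.15],[0,0,0,0,0,0,0],[0,0,0,0,0,0,0],[0,0,0,0,0,0,0],[0,0,0,0,0,0,0]]'
python3 -m inch '[[0,0,0,0,0,-0.2,0],[0,0,0,0,0,-0.2,0],[0,0,0,0,0,-0.3,0],[0,0,0,0,0,-0.5,0],[0,0,0,0,0,-0.8,0],[0,0,0,0,0,-1,0],[0,0,0,0,0,-1,0],[0,0,0,0,0,-1,0]]'
python3 -m inch '[[0,0,0,0,0,-1,0],[0,0,0,0,0,-1,0],[0,0,0,0,0,-0.5,0],[0,0,0,0,0,0,0]]'
python3 - <<'E'
from h import *
f=grab_frame("wrist"); save(f,"w5.png")
Q=wcloud(f); L=LR.inv().apply(Q.reshape(-1,3)-LO); L=L[np.isfinite(L).all(1)]
k=L[(L[:,0]>-20)&(L[:,0]<320)&(np.abs(L[:,1])<53)&(L[:,2]>40)&(L[:,2]<68)]
print(np.histogram(k[:,0],np.arange(-20,320,10))[0])
k=k[(k[:,0]>75)&(k[:,0]<130)&(k[:,2]<58)]; print(len(k),np.round(np.percentile(k,[1,50,99],axis=0),1) if len(k) else 0)
go((658.8,-131,300),83.9)
E
```

```text
clock: 19.17
eef_pos: [614.5, 175.6, 118.5]
tcp_rot: [2.935, 0.001, 1.644]
contact_force: [-0.9, 0.1, -0.9]
opening: 0.996
grasp_force: 0.1
clock: 19.83
eef_pos: [588.4, 173.8, 243.2]
tcp_rot: [2.934, 0.0, 1.644]
contact_force: [0.0, 0.5, 0.5]
opening: 0.999
grasp_force: 0.0
clock: 20.17
eef_pos: [577.0, 173.4, 306.4]
tcp_rot: [2.929, -0.001, 1.644]
contact_force: [0.9, 0.3, 0.3]
opening: 0.998
grasp_force: 0.0
[  0   0   7 206 420 611 762 995  77 242 518 691 890 366   5   5   9  13
   5   7  12  14  16  10   9   6   9   9   9  10  11  11   9]
2622 [[ 76.  -51.3  40.4]
 [ 99.4   0.2  50.5]
 [113.9  48.   54.3]]
clock 20.22 at [576.5 173.1 304.1] [167.9  -0.   94.2] open 1.002
turn [ 0.0668 -0.0061  0.0569] shift(tool now) [-12.37   2.31   0.66] shift(target axes) [-11.75   4.57   0.16]
```

View pics/w5.png

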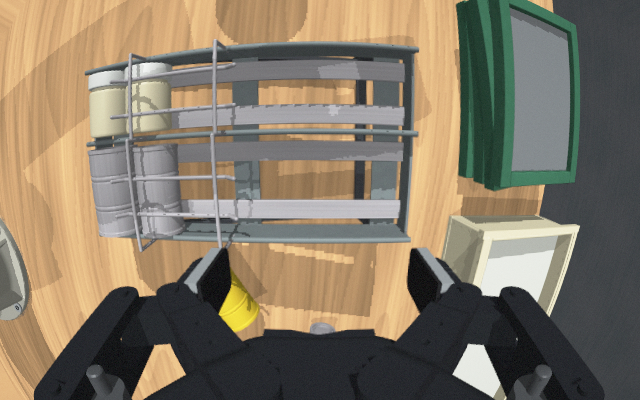

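The medium tin lies square against the large one, at (160,190). Now the small tin.

```bash
python3 -m inch '[[0.0223,-0.002,0.019,0,0,0,0],[0.0223,-0.002,0.019,0,0,0,0],[0.0223,-0.002,0.019,0,0,0,0],[0,0,0,-1,0.39,0,0],[0,0,0,-1,0.39,0,0],[0,0,0,-1,0.39,0,0],[0,0,0,-1,0.39,0,0],[0,0,0,-1,0.39,0,0]]' >/dev/null
python3 -m inch '[[0,0,0,-1,0.39,0.2,0],[0,0,0,-1,0.39,0.2,0],[0,0,0,-1,0.39,0.2,0],[0,0,0,-1,0.39,0.5,0],[0,0,0,-1,0.39,0.5,0],[0,0,0,-1,0.38,1,0],[0,0,0,-0.75,0.3,1,0],[0,0,0,0,0,1,0]]'
python3 -m inch '[[0,0,0,0,0,0,0],[0,0,0,0,0,0,0]]' >/dev/null
python3 - <<'E'
from h import *
Q=wcloud(grab_frame("wrist")); print(tin(Q,(659,-131),44))
go((659,-131,28),84)
E
```

```text
clock: 21.55
eef_pos: [658.1, -135.2, 184.0]
tcp_rot: [-3.137, 0.002, 1.461]
contact_force: [0.2, -0.1, -0.6]
opening: 0.997
grasp_force: 0.0
((array([ 657.7, -130. ]), np.float64(84.0), np.float64(98.4), np.float64(1.26)), array([40.6, 44. ]), 4787)
clock 21.77 at [ 657.7 -131.1  186.4] [-1.797e+02  1.000e-01  8.390e+01] open 0.997
turn [-0.0018  0.0003 -0.0007] shift(tool now) [0.01 0.09 6.33] shift(target axes) [0.01 0.05 6.33]
```

```bash
python3 -m inch '[[0,0,0,0.03,0,1,0],[0,0,0,0,0,1,0],[0,0,0,0,0,1,0],[0,0,0,0,0,1,0],[0,0,0,0,0,1,0],[0,0,0,0,0,0.8,0],[0,0,0,0,0,0.55,0],[0,0,0,0,0,0,0]]'
python3 -m inch '[[0,0,0,0,0,0,1],[0,0,0,0,0,0,1],[0,0,0,0,0,0,1],[0,0,0,0,0,0,1],[0,0,0,0,0,0,1],[0,0,0,0,0,0,1],[0,0,0,0,0,0,1],[0,0,0,0,0,0,1]]' 45
python3 -m inch '[[0,0,0,0,0,-0.6,1],[0,0,0,0,0,-1,1],[0,0,0,0,0,-1,1],[0,0,0,0,0,-1,1],[0,0,0,0,0,-1,1],[0,0,0,0,0,-1,1],[0,0,0,0,0,-1,1],[0,0,0,0,0,-1,1]]'
python3 -m inch '[[0,0,0,0,0,-1,1],[0,0,0,0,0,-1,1],[0,0,-0.028,0,0,-1,1],[0,0,-0.028,0,0,0,1],[0,0,0,0,0,0,1],[0,0,0,0,0,0,1]]'
python3 - <<'E'
from h import *
f=grab_frame("wrist"); held(f,22)
go((606,174,300),94)
E
```

```text
clock: 22.43
eef_pos: [656.7, -130.0, 26.8]
tcp_rot: [-3.135, 0.001, 1.465]
contact_force: [-0.2, 0.0, -0.0]
opening: 1.003
grasp_force: 0.0
clock: 23.1
eef_pos: [658.5, -131.0, 30.3]
tcp_rot: [-3.14, 0.001, 1.464]
contact_force: [-1.8, -0.3, 6.9]
opening: 0.501
grasp_force: 44.9
clock: 23.77
eef_pos: [658.0, -130.7, 221.0]
tcp_rot: [-3.139, 0.001, 1.464]
contact_force: [0.5, -0.2, -2.7]
opening: 0.5
grasp_force: 46.5
clock: 24.27
eef_pos: [658.1, -130.6, 294.0]
tcp_rot: [-3.138, 0.001, 1.637]
contact_force: [-1.3, -0.8, -2.4]
opening: 0.495
grasp_force: 46.8
held: end x [50.4 50.9] top z@0,slope [-1.3275e+01 -5.0000e-03] centre z 8.7
clock 24.32 at [ 657.9 -130.5  293.1] [-179.7    0.    93.8] open 0.499
turn [-0.0015  0.0001 -0.0012] shift(tool now) [12.29 -1.27 -0.27] shift(target axes) [12.3  -1.22 -0.27]
```

```bash
python3 -m inch '[[0,0,0,0.95,-0.1,0,1],[0,0,0,0.95,-0.1,0,1],[0,0,0,0.95,-0.1,0,1],[0,0,0,0.95,-0.1,0,1],[0,0,0,0.95,-0.1,0,1],[0,0,0,0.95,-0.1,0,1],[0,0,0,0.95,-0.1,0,1],[0,0,0,0.95,-0.1,0,1]]' >/dev/null
python3 -m inch '[[0,0,0,0.95,-0.1,0,1],[0,0,0,0.95,-0.1,0,1],[-0.022,0,0,0.95,-0.1,0,1],[-0.023,0,0,0.95,-0.1,0,1],[-0.023,0,0,0.9,-0.1,0,1],[0,0,0,0,0,0,1],[0,0,0,0,0,0,1]]'
python3 -c "
from h import *
place((272,0,28),(0.8,0,8.5))"
```

```text
clock: 25.57
eef_pos: [603.2, 174.7, 291.7]
tcp_rot: [2.934, 0.001, 1.64]
contact_force: [-0.4, -0.5, -1.1]
opening: 0.495
grasp_force: 46.8
clock 25.57 at [603.2 174.7 291.7] [1.681e+02 1.000e-01 9.400e+01] open 0.495
turn [-0.0007  0.0003 -0.0001] shift(tool now) [ 0.04 -1.01  6.63] shift(target axes) [ 0.04 -1.02  6.63]
```

```bash
python3 -m inch '[[0,0,0,0.04,-0.35,0.9,1],[0,0,0,0,-0.35,1,1],[0,0,0,0,-0.32,1,1],[0,0,0,0,0,1,1],[0,0,0,0,0,1,1],[0,0,0,0,0,1,1],[0,0,0,0,0,0.5,1],[0,0,0,0,0,0.2,1]]' >/dev/null
python3 -m inch '[[0,0,0,0,0,0.08,1],[0,0,0,0,0,0.08,1],[0,0,0,0,0,0.04,1],[0,0,0,0,0,0,1],[0,0,0,0,0,0,1]]'
python3 -m inch '[[0,0,0,0,0,0.06,1],[0,0,0,0,0,0,1],[0,0,0,0,0,0,1]]'
python3 -c "
from h import *
place((272,0,22),(0.8,0,8.5))"
```

```text
clock: 26.65
eef_pos: [615.8, 175.7, 122.1]
tcp_rot: [2.93, 0.0, 1.64]
contact_force: [0.8, -0.5, -1.8]
opening: 0.498
grasp_force: 46.8
clock: 26.9
eef_pos: [615.6, 175.6, 119.8]
tcp_rot: [2.932, 0.001, 1.64]
contact_force: [1.6, 0.2, -2.4]
opening: 0.503
grasp_force: 46.8
clock 26.9 at [615.6 175.6 119.8] [168.   0.  94.] open 0.503
turn [ 0.0002  0.0002 -0.0002] shift(tool now) [ 0.04 -0.08  0.04] shift(target axes) [ 0.04 -0.08  0.04]
```

```bash
python3 -m inch '[[0,0,0,0,0,0.06,1],[0,0,0,0,0,0,1],[0,0,0,0,0,0,1]]'
python3 -m inch '[[0,0,0,0,0,0.04,1],[0,0,0,0,0,0,1],[0,0,0,0,0,0,1]]'
```

```text
clock: 27.15
eef_pos: [616.1, 175.7, 118.3]
tcp_rot: [2.932, 0.001, 1.64]
contact_force: [-0.4, -0.2, -0.2]
opening: 0.498
grasp_force: 47.2
clock: 27.4
eef_pos: [616.2, 175.7, 118.2]
tcp_rot: [2.932, 0.001, 1.64]
contact_force: [-5.7, -0.7, 10.5]
opening: 0.498
grasp_force: 48.4
```

```bash
python3 -m inch '[[0,0,0,0,0,0,0.4],[0,0,0,0,0,0,0.2],[0,0,0,0,0,0,0.1],[0,0,0,0,0,0,0],[0,0,0,0,0,0,0],[0,0,0,0,0,0,0],[0,0,0,0,0,0,0]]'
python3 -m inch '[[0,0,0,0,0,-0.2,0],[0,0,0,0,0,-0.2,0],[0,0,0,0,0,-0.3,0],[0,0,0,0,0,-0.5,0],[0,0,0,0,0,-0.8,0],[0,0,0,0,0,-1,0],[0,0,0,0,0,-1,0],[0,0,0,0,0,-1,0]]' >/dev/null
python3 -m inch '[[0,0,0,0,0,-1,0],[0,0,0,0,0,-1,0],[0,0,0,0,0,-0.5,0],[0,0,0,0,0,0,0],[0,0,0,0,0,0,0],[0,0,0,0,0,0,0]]'
python3 - <<'E'
from h import *
f=grab_frame("wrist"); save(f,"w6.png")
Q=wcloud(f); L=LR.inv().apply(Q.reshape(-1,3)-LO); L=L[np.isfinite(L).all(1)]
k=L[(L[:,0]>-20)&(L[:,0]<320)&(np.abs(L[:,1])<53)&(L[:,2]>30)&(L[:,2]<68)]
print(np.histogram(k[:,0],np.arange(-20,320,10))[0])
for a,b,c in ((10,58,60),(80,112,50),(125,160,38)):
  q=k[(k[:,0]>a)&(k[:,0]<b)&(k[:,2]>c)]; print(np.round(np.percentile(q,[2,50,98],axis=0),1).tolist())
E
```

```text
clock: 27.98
eef_pos: [616.1, 175.5, 117.0]
tcp_rot: [2.932, 0.001, 1.64]
contact_force: [-0.1, -0.7, 0.1]
opening: 0.996
grasp_force: 0.1
clock: 29.15
eef_pos: [576.7, 172.8, 299.4]
tcp_rot: [2.933, 0.001, 1.64]
contact_force: [-0.2, 0.1, -0.5]
opening: 1.0
grasp_force: 0.0
[   0    0   10  205  429  618  772 1032  381  247  527  724  942  932
  336  638  845  960    6   16   17   19   14   10   15   13   17   18
   15   17   15   14   15]
[[19.6, -47.6, 60.1], [34.8, 2.3, 62.0], [46.8, 49.3, 64.2]]
[[80.9, -49.7, 50.1], [93.1, 0.4, 52.0], [103.8, 46.8, 54.2]]
[[126.9, -52.0, 38.2], [141.8, 1.0, 41.7], [153.1, 48.2, 44.0]]
```

View pics/w6.png

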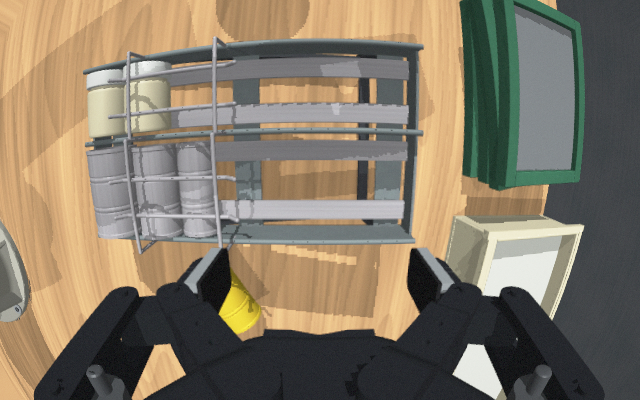

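The picture shows all three tins square in the wide lane in the right order, at columns about 115, 157 and 197. The jars are where they were and the gripper is clear.

```bash
python3 -c "
from rig import r
print(r.sign_off())"
```

```text
the job is handed in; nothing more can be done
None
```

I loaded the three tins into the wide lane in order (large, medium, small); the last image shows each at rest against the stop or the tin ahead, and I handed the job in at about 29 s (no verdict was returned).

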